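# Put mixed-up reagent bottles back in their drip trays

## Task

The three reagent bottles have ended up in one another's drip trays. Put each into the middle of the tray that suits its size - the largest bottle in the largest tray, the middle one in the middle-sized tray, the smallest in the smallest - standing upright; the empty rubber mat is free for parking a bottle on the way. Never tip a bottle over, and leave the beaker, the capped tube and the sample cup where they are.

Things in the scene. Friction and masses are not known exactly. Their poses are not given: they have to be found in the camera images.
- tray_large: the largest of three round, shallow metal drip trays, fixed to the bench: 144 mm across, its floor 3 mm above the bench, with a thin rim all round 7.5 mm high above the bench. Origin at the centre of its underside, on the bench, z up.
- tray_medium: the middle-sized of three round, shallow metal drip trays, fixed to the bench: 120 mm across, its floor 3 mm above the bench, with a thin rim all round 7.5 mm high above the bench. Origin at the centre of its underside, on the bench, z up.
- tray_small: the smallest of three round, shallow metal drip trays, fixed to the bench: 96 mm across, its floor 3 mm above the bench, with a thin rim all round 7.5 mm high above the bench. Origin at the centre of its underside, on the bench, z up.
- mat: empty ribbed black rubber mat, square, 100 x 100 mm, 3.5 mm high, fixed to the bench; a free spot for parking. Origin at the centre of its underside, x and y along its edges, z up.
- bottle_large: the largest bottle: square clear glass reagent bottle with a round white cap, 62 x 62 mm, 150 mm tall. Flat sides run straight from the foot to 108 mm up, then slope in to the cap, which is 36 mm across and 20 mm tall; closed, does not turn; 0.2 to 0.34 kg. Origin at the centre of its underside, z up to the cap, x and y square to its flat sides.
- bottle_medium: the middle bottle: round clear bottle with a green cap, 46 mm across, 118 mm tall. Round sides run straight from the foot to 84 mm up, then slope in to the cap, which is 28 mm across and 18 mm tall; closed; about 0.1 kg. Origin at the centre of its underside, z up to the cap.
- bottle_small: the smallest bottle: round amber drop bottle with a white cap, 30 mm across, 78 mm tall. Round sides run straight from the foot to 60 mm up, then slope in to the cap, which is 22 mm across and 18 mm tall; closed; about 0.04 kg. Origin at the centre of its underside, z up to the cap.
- beaker: bystander: empty glass beaker, 59 mm across, 82 mm tall, standing among the trays. Origin at the centre of its underside.
- tube: bystander: clear self-standing tube with a blue cap, 36 mm across, 118 mm tall, standing to the right of the trays. Origin at the centre of its underside.
- sample_cup: bystander: small plastic cup with a blue snap lid, 35 x 43 mm, 24 mm tall, near the right front. Origin within its underside.

How it is judged:
By the outcome, as a careful person would: the job done as asked, in the order asked, and still so for the second after the job is handed in, with the robot touching nothing.
It also fails if it takes over 112 s, if anything falls off the work surface, if the arm or the gripper's body presses on something with over 40 N, if the wrist force passes 120 N, or if a joint passes its speed limit or range.

## Robot

A 6-joint arm with a two-finger parallel gripper is mounted at the origin on a cart in front of the work surface, level with it; the furniture and walls round the work are solid. World frame = base frame: x ahead of the robot, y to its left, z up, the work surface at z = 0. Lengths are in mm, angles in rad, forces in N, time in s.
With the tool pointing down it reaches from about 300 to 775 mm from the base axis. Payload 14.6 kg.
Tool frame: the origin (TCP) lies on the centre line of the jaws, within the pads' length; the fingertips stand 11 mm ahead of it and the grasp point (between the pads) lies 8 mm behind it; x points along the fingers, y is the direction in which the jaws open and shut, and the axes are right-handed (so a half turn about x gives the same grasp; the last joint's range is limited). The gripper opens to 94 mm and grips with 3 to 60 N. Pads are 16 mm wide; open, the fingers measure 119 mm over their backs; the gripper's body (75 mm by 177 mm) begins 78 mm behind the grasp point.
Start: joints at [-1.374, 0.3, 1.521, -0, 1.321, -0.067], TCP at [143.406, -530.965, 216.446] pointing down, gripper open.
Joint ranges: [-3.03, 3.03], [-0.79, 2.21], [0.23, 2.52], [-1.04, 4.18], [0, 3.07], [-2.55, 2.55]. Speed limits (rad/s): [2.22, 2.22, 2.57, 3.14, 3.14, 3.14].

## Interface

Orientations are given as [roll, pitch, yaw] about the fixed x, y, z axes, in that order (R = Rz(yaw) Ry(pitch) Rx(roll)).
In Python, from cell import manip gives the robot as it stands.
- The arm moves only by the shell command python3 -m handwheel 'ROWS' [OPENING] [FORCE]. ROWS is JSON, a list of rows, each a list of 2 entries, a list of its own where there are three numbers: the shift along the tool's x, y, z in mm, then the turn about the tool's x in rad. In form: [[[x, y, z], spin], ...]. A call has exactly 10 rows; each row shifts and turns the commanded pose from where the row before left it, along the tool's axes as they then stand; what a row does not reach is not made up. A row lasts 1/8 s, in which the tool goes at most 62.5 mm and 10.7 degrees, less where a joint would pass 70% of its speed; a pose out of reach is approached as far as the arm can. A call with a gripper value outside its range is refused whole. OPENING is the closure in counts, from 0 (fully open) to 255 (shut), set as the call begins (- or left out, the last holds). The fingers move at their own pace and stop on an object; FORCE is the grip in N (left out, the last holds). Time passes only in rows, so rows that do not move let the fingers close, or fill a call up. It gives the time, the measured TCP pose, the force and the opening at its end, in the units of the state.
- manip.read_state(): the state, without advancing time (a new reading comes with each control period).
- manip.camera(name): name is "scene" or "top" or "wrist"; returns a dict with "pixels" (480x640x3 uint8, red, green, blue), "z_map" (480x640 float32, mm along the optical axis (not along the pixel's ray), 0 where there is no reading), "mtx" (3x3 intrinsics, pixels), "xyz" and "orientation" of the camera in the world. Camera axes: x right, y up, looking along -z (the intrinsics and any distortion apply to the point x, -y, -z); pixel columns grow to the right and rows downward; lengths in mm; the calibration is good to about 2 mm. A picture is of the moment at which its call begins.
- manip.sign_off(): hands the job in, once; it reports no verdict.
Trained networks look in the newest picture that a camera, given by its name, has taken for a name from the list of things; names that differ only in an ending like _2 or _b are one class to them, and where a whole thing is asked for, a point or a joint stands for the part that bears it (a point fixed in the world has none). Each returns a list of dicts, best first, with "confidence" (0 to 1); they miss things now and then, are a little off and sometimes report something else, mostly with a low value. They report only what shows in the picture. A call takes as long as a camera call.
- manip.cut_out(target, camera): "region" (480x640 bool, what is visible of it) and "centre" ([column, row] in pixels, amid what is visible of it).
The state is a dict: "clock": time; "joints": joint angles; "qd": joint speeds; "effort": joint torques, N m; "eef_pos": TCP position; "eef_rot": TCP orientation; "wrist_force": force on the tool from outside, world axes, zero at the start; "moment": the same for the moment, N m; "finger_gap": finger opening in mm.
Only numpy, scipy, OpenCV 4.12 (cv2) and the standard library are available. Lean on these libraries where they do the work, as an engineer would, in place of code of your own. Each camera call takes 0.05 s, during which the arm holds its last target. There are 200 camera calls.

## Working session

There is one attempt and no reset: what is moved stays moved. The work goes in short steps, Python scripts to look and compute and a shell command to move; the robot and the scene stay as the last step left them, time stands still between calls to the robot, and variables do not carry over. Pictures are saved under pics/ and viewed, about 12 in all and at most 16, crops included, and the job is handed in when it is done.

```bash
ls; mkdir -p pics; cat > h.py <<'E'
import numpy as np, cv2
from cell import manip
from scipy.spatial.transform import Rotation as R
def world(c,mask=None):
    """world points (HxWx3) from the depth map"""
    z=c["z_map"]; K=np.array(c["mtx"]); v,u=np.mgrid[:480,:640]
    p=np.stack([(u-K[0,2])/K[0,0]*z,-(v-K[1,2])/K[1,1]*z,-z],-1)
    o=np.array(c["orientation"]); M=R.from_euler('xyz',o).as_matrix() if o.size==3 else o
    w=p@M.T+np.array(c["xyz"]); w[z==0]=np.nan
    return w
E
python3 - <<'E'
from h import *
s=manip.read_state(); print({k:np.round(v,3) for k,v in s.items()})
for n in ["scene","top"]:
    c=manip.camera(n); print(n,{k:(v if k not in("pixels","z_map") else v.shape) for k,v in c.items()})
    cv2.imwrite(f"pics/{n}0.png",c["pixels"][...,::-1]); w=world(c)
    for t in ["tray_large","tray_medium","tray_small","mat","bottle_large","bottle_medium","bottle_small","beaker","tube","sample_cup"]:
        for d in manip.cut_out(t,n)[:2]:
            q=w[d["region"]]; 
            print(t,round(d["confidence"],2),np.round(d["centre"]),d["region"].sum(),np.round(np.nanmedian(q,0)),np.round(np.nanpercentile(q,[2,98],axis=0)).tolist())
E
```

```text
pics
{'clock': np.float64(0.0), 'joints': array([-1.374,  0.3  ,  1.522,  0.   ,  1.321, -0.067]), 'qd': array([ 0.   ,  0.001,  0.   , -0.002, -0.001, -0.   ]), 'effort': array([-1.0000e-03, -5.3182e+01, -3.5274e+01,  7.1000e-02,  2.4000e-02,
       -0.0000e+00]), 'eef_pos': array([ 143.364, -530.736,  215.908]), 'eef_rot': array([-1.654,  1.57 ,  1.752]), 'wrist_force': array([ 0.333,  0.876, -0.182]), 'moment': array([ 0.007, -0.001,  0.035]), 'finger_gap': np.float64(94.1)}
scene {'pixels': (480, 640, 3), 'z_map': (480, 640), 'mtx': array([[581.93611754,   0.        , 321.01175514],
       [  0.        , 581.93611754, 251.10962253],
       [  0.        ,   0.        ,   1.        ]]), 'xyz': array([161.79432941, 520.90797219, 431.3640232 ]), 'orientation': array([ 1.13006804,  0.0231765 , -2.70921013])}
tray_large 0.74 [238. 260.] 1097 [ 677. -212.    2.] [[596.0, -281.0, 0.0], [718.0, -169.0, 7.0]]
tray_medium 0.77 [303. 335.] 3189 [460. -50.   2.] [[413.0, -114.0, 0.0], [524.0, -1.0, 7.0]]
tray_small 0.91 [352. 286.] 569 [ 448. -212.    3.] [[415.0, -267.0, -0.0], [508.0, -187.
[... 1570 characters left out ...]
112.0], [493.0, -201.0, 156.0]]
bottle_medium 0.94 [312. 158.] 990 [ 633. -242.   95.] [[621.0, -264.0, 16.0], [656.0, -222.0, 123.0]]
bottle_small 0.97 [197. 267.] 413 [472. -73.  65.] [[460.0, -82.0, 13.0], [488.0, -56.0, 84.0]]
beaker 0.98 [247. 215.] 1359 [ 563. -145.   31.] [[531.0, -173.0, 9.0], [586.0, -120.0, 85.0]]
beaker 0.66 [200. 268.] 378 [472. -73.  66.] [[460.0, -82.0, 16.0], [486.0, -58.0, 84.0]]
tube 0.55 [428. 212.] 759 [ 550. -420.  117.] [[538.0, -440.0, 7.0], [570.0, -409.0, 121.0]]
tube 0.31 [248. 214.] 1376 [ 564. -145.   31.] [[531.0, -173.0, 2.0], [586.0, -120.0, 85.0]]
sample_cup 0.75 [411. 300.] 386 [ 427. -403.   25.] [[411.0, -419.0, 21.0], [443.0, -387.0, 28.0]]
```

```bash
python3 - <<'E'
from h import *
c=manip.camera("top"); c["pixels"]; im=c["pixels"][...,::-1].copy()
K=c["mtx"];M=R.from_euler('xyz',c["orientation"]).as_matrix();t=c["xyz"]
def ray(uv,h):
    uv=np.atleast_2d(uv).astype(float)
    d=np.stack([(uv[:,0]-K[0,2])/K[0,0],-(uv[:,1]-K[1,2])/K[1,1],-np.ones(len(uv))],1)@M.T
    return t+d*((h-t[2])/d[:,2])[:,None]
w=world(c)
def circ(p):
    A=np.c_[2*p,np.ones(len(p))]; s=np.linalg.lstsq(A,(p**2).sum(1),rcond=None)[0]
    return s[:2],np.sqrt(s[2]+s[:2]@s[:2])
# trays: hull of union mask projected at rim height
for n,r in [("tray_large",72),("tray_medium",60),("tray_small",48)]:
    d=manip.cut_out(n,"top")[0]; v,u=np.nonzero(d["region"]); p=ray(np.c_[u,v],4)[:,:2]
    h=cv2.convexHull(p.astype(np.float32))[:,0]
    k=np.ones(len(h),bool)
    for _ in range(6):
        o,rr=circ(h[k]); e=abs(np.hypot(*(h-o).T)-r); k=e<max(2.5,np.percentile(e,60))
    print(n,np.round(o,1),round(rr,1),k.sum(),len(h))
for n,zc in [("bottle_large",150),("bottle_medium",118),("bottle_small",78),("beaker",82),("tube",118)]:
    d=manip.cut_out(n,"top")[0]; m=d["region"]; top=m&(abs(w[...,2]-zc-4)<7); q=w[top]
    v,u=np.nonzero(top); p=ray(np.c_[u,v],zc+3)[:,:2]
    print(n,top.sum(),"mean",np.round(p.mean(0),1),"box",np.round(p.min(0)),np.round(p.max(0)),np.round(np.nanmedian(q[:,2]),1),
      "minEnclosing",np.round(cv2.minEnclosingCircle(p.astype(np.float32))[0],1))
d=manip.cut_out("bottle_large","top")[0]; m=d["region"]
sh=m&(abs(w[...,2]-114)<7); v,u=np.nonzero(sh)
print("shoulder",sh.sum(),cv2.minAreaRect(w[sh][:,:2].astype(np.float32)), cv2.minAreaRect(ray(np.c_[u,v],111)[:,:2].astype(np.float32)))
v,u=np.nonzero(manip.cut_out("mat","top")[0]["region"]);print("mat",cv2.minAreaRect(ray(np.c_[u,v],3.5)[:,:2].astype(np.float32)))
cv2.imwrite("pics/top1.png",cv2.resize(im[100:370,120:480],(800,600),interpolation=cv2.INTER_CUBIC))
E
```

```text
tray_large [ 650.7 -239.3] 72.0 62 62
tray_medium [469.1 -58.7] 60.3 57 57
tray_small [ 462.6 -234.6] 47.9 48 48
bottle_large 500 mean [ 458.  -233.8] box [ 441. -251.] [ 474. -217.] 153.8 minEnclosing [ 458.1 -233.9]
bottle_medium 270 mean [ 642.7 -246.6] box [ 628. -260.] [ 656. -233.] 121.1 minEnclosing [ 642.6 -246.4]
bottle_small 165 mean [476.3 -68.1] box [466. -78.] [486. -57.] 81.0 minEnclosing [476.6 -68. ]
beaker 215 mean [ 562.1 -144.8] box [ 529. -175.] [ 587. -119.] 82.3 minEnclosing [ 559.7 -145.9]
tube 408 mean [ 553.8 -424.3] box [ 537. -441.] [ 571. -407.] 118.6 minEnclosing [ 553.8 -424.1]
shoulder 657 ((459.4599914550781, -234.10879516601562), (61.86688232421875, 61.66313934326172), 33.49026107788086) ((459.4763488769531, -234.165771484375), (61.710968017578125, 61.56140899658203), 33.03336715698242)
mat ((645.1146850585938, -41.892921447753906), (100.51296997070312, 100.54403686523438), 22.74010467529297)
```

View pics/top1.png

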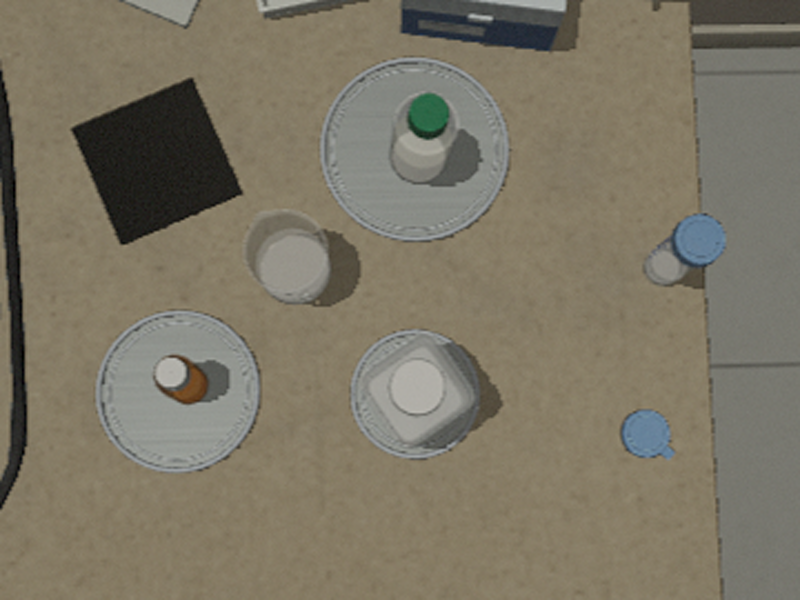

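View pics/scene0.png

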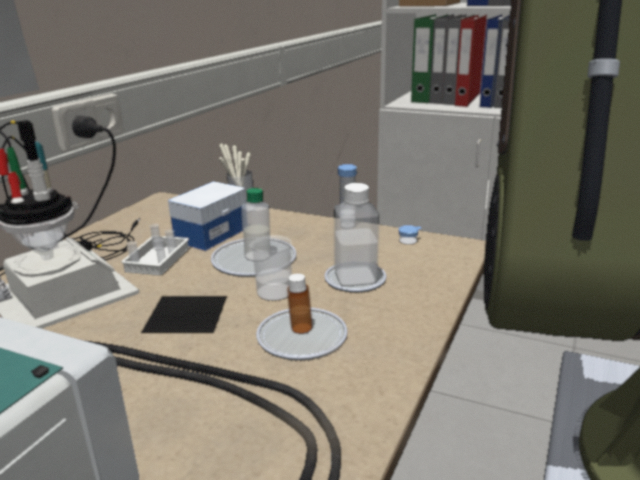

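```bash
python3 - <<'E'
from h import *
c=manip.camera("scene"); w=world(c)
K=c["mtx"];M=R.from_euler('xyz',c["orientation"]).as_matrix();t=c["xyz"]
for n,zc in [("bottle_large",153),("bottle_medium",121),("bottle_small",81),("beaker",82)]:
    d=manip.cut_out(n,"scene")[0]; m=d["region"]; q=w[m]; q=q[np.isfinite(q[:,0])]
    b=q[(q[:,2]<60)&(q[:,2]>15)][:,:2]; cap=q[q[:,2]>zc-14][:,:2]
    # axis = mean of near-facing points, corrected by view direction
    for nm,a in(("body",b),("cap",cap)):
        if len(a)>10: print(n,nm,len(a),np.round(np.median(a,0),1),"box",np.round(np.percentile(a,[3,97],axis=0)).tolist())
w2=world(manip.camera("top"))
for nm,ww in(("scene",w),("top",w2)):
    p=ww.reshape(-1,3); p=p[np.isfinite(p[:,0])]
    for lab,x0,x1,y0,y1 in [("box",715,800,-340,-180),("behind",715,800,-180,60),("left",540,715,20,130),("left2",380,540,20,130)]:
        q=p[(p[:,0]>x0)&(p[:,0]<x1)&(p[:,1]>y0)&(p[:,1]<y1)&(p[:,2]>15)]
        if len(q)>5: print(nm,lab,len(q),"xyz min",np.round(np.percentile(q,1,axis=0)),"max",np.round(np.percentile(q,99,axis=0)))
E
```

```text
bottle_large body 1173 [ 449.3 -208.8] box [[423.0, -228.0], [493.0, -196.0]]
bottle_large cap 331 [ 454.4 -223.2] box [[441.0, -246.0], [471.0, -216.0]]
bottle_medium body 385 [ 641.5 -223.4] box [[620.0, -250.0], [660.0, -218.0]]
bottle_medium cap 191 [ 638.7 -238.6] box [[629.0, -257.0], [652.0, -232.0]]Traceback (most recent call last):
  File "<stdin>", line 5, in <module>
IndexError: list index out of range
```

```bash
python3 -m handwheel '[[[0,0,0],0.132],[[0,0,0],0.132],[[0,-14,-25],0],[[0,-28,-50],0],[[0,-28,-50],0],[[0,-28,-50],0],[[0,-28,-50],0],[[0,-28,-50],0],[[0,-28,-50],0],[[0,-14,-25],0]]' 0 20
python3 - <<'E'
from h import *
for nm in("scene","top"):
    p=world(manip.camera(nm)).reshape(-1,3); p=p[np.isfinite(p[:,0])]
    for lab,x0,x1,y0,y1 in [("box",722,800,-340,-180),("behind",715,800,-180,60),("left",540,715,20,130),("left2",380,540,20,130)]:
        q=p[(p[:,0]>x0)&(p[:,0]<x1)&(p[:,1]>y0)&(p[:,1]<y1)&(p[:,2]>15)&(p[:,2]<200)]
        if len(q)>5: print(nm,lab,len(q),"xyz min",np.round(np.percentile(q,1,axis=0)),"max",np.round(np.percentile(q,99,axis=0)))
E
```

```text
clock: 3.1
eef_pos: [495.5, -333.2, 216.3]
eef_rot: [-1.803, 1.571, 1.341]
wrist_force: [0.1, -0.2, 0.6]
finger_gap: 93.8
scene box 3175 xyz min [ 729. -337.   16.] max [ 798. -184.   82.]
scene behind 1773 xyz min [ 758. -163.   15.] max [800.  14.  68.]
top box 3834 xyz min [ 729. -339.   17.] max [ 799. -187.   85.]
top behind 1159 xyz min [ 758. -173.   16.] max [800.  10.  71.]
top left 260 xyz min [566.  62.  15.] max [714. 129.  25.]
top left2 38 xyz min [383.  53.  15.] max [531. 107.  17.]
```

```bash
python3 -m handwheel '[[[0,-10,-17],0],[[0,-21,-36],0],[[0,-21,-36],0],[[0,-21,-36],0],[[0,-14,-22.5],0],[[0,0,0],0],[[0,0,0],0],[[0,0,0],0],[[0,0,0],0],[[0,0,0],0]]'
cat >> h.py <<'E'
def ray(c,uv,h):
    """pixels -> world points on the plane z=h"""
    K=c["mtx"];M=R.from_euler('xyz',c["orientation"]).as_matrix();uv=np.atleast_2d(uv).astype(float)
    d=np.stack([(uv[:,0]-K[0,2])/K[0,0],-(uv[:,1]-K[1,2])/K[1,1],-np.ones(len(uv))],1)@M.T
    return c["xyz"]+d*((h-c["xyz"][2])/d[:,2])[:,None]
def cap(name,cam,h):
    """cap centre (world) from the cut-out pixels that lie at cap height h"""
    c=manip.camera(cam); w=world(c); ds=manip.cut_out(name,cam)
    if not ds: print(name,cam,"not seen"); return c
    m=ds[0]["region"]&(abs(w[...,2]-h-2)<8); v,u=np.nonzero(m)
    if len(u)<20: print(name,cam,"few",len(u)); return c
    p=ray(c,np.c_[u,v],h)[:,:2]; print(name,cam,round(ds[0]["confidence"],2),"cap",np.round(p.mean(0),1),np.round(np.ptp(p,0),1),"z",np.round(np.nanmedian(w[m][:,2]),1))
    return c
E
python3 - <<'E'
from h import *
s=manip.read_state();print(np.round(s["joints"],2),np.round(s["eef_pos"],1))
c=cap("bottle_medium","wrist",121); cv2.imwrite("pics/w1.png",c["pixels"][...,::-1]); cap("bottle_medium","top",121);print(c["xyz"],c["orientation"])
for d in manip.cut_out("tray_large","wrist")[:1]:
    v,u=np.nonzero(d["region"]);p=ray(c,np.c_[u,v],6)[:,:2];print(d["confidence"],p.min(0),p.max(0))
E
```

```text
clock: 4.45
eef_pos: [640.8, -248.4, 216.6]
eef_rot: [2.736, 1.571, -0.407]
wrist_force: [0.1, 1.1, -0.1]
finger_gap: 94.1
[-0.42  0.62  1.06  0.    1.46  1.15] [ 640.8 -248.4  216.6]
bottle_medium wrist 0.97 cap [ 646.3 -247. ] [27.9 26.4] z 121.0
bottle_medium top not seen
[ 710.49458255 -247.82838937  385.41457758] [-2.40009836e-01  3.16700637e-05 -1.57147963e+00]
0.61 [ 579.89875645 -311.91345289] [ 724.47233841 -166.79697359]
```

View pics/w1.png

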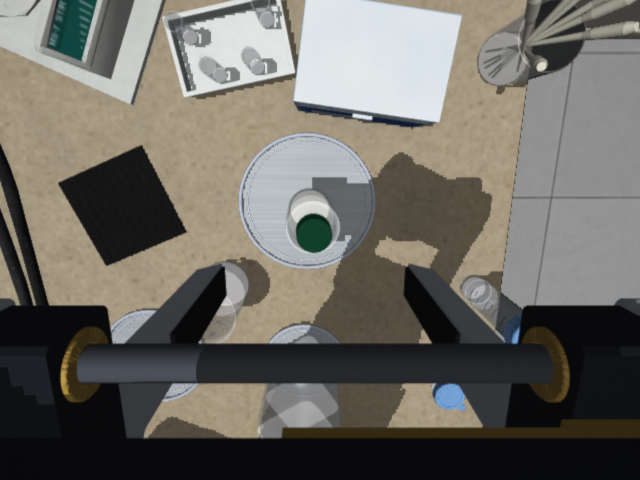

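```bash
python3 -m handwheel '[[[0,-1.5,-4],0],[[15,0,0],0],[[30,0,0],0],[[30,0,0],0],[[30,0,0],0],[[30,0,0],0],[[18,0,0],0],[[9.5,0,0],0],[[0,0,0],0],[[0,0,0],0]]' 0 20
python3 -m handwheel '[[[0,0,0],0],[[0,0,0],0],[[0,0,0],0],[[0,0,0],0],[[0,0,0],0],[[0,0,0],0],[[0,0,0],0],[[0,0,0],0],[[0,0,0],0],[[0,0,0],0]]' 255 20
```

```text
clock: 5.95
eef_pos: [645.4, -246.8, 55.1]
eef_rot: [2.722, 1.569, -0.42]
wrist_force: [-0.2, 0.2, -0.3]
finger_gap: 94.4
clock: 7.2
eef_pos: [645.0, -246.5, 54.0]
eef_rot: [-0.967, 1.571, 2.174]
wrist_force: [-0.5, -0.1, 0.2]
finger_gap: 44.7
```

```bash
python3 -m handwheel '[[[-15,0,0],0],[[-25,0,0],0],[[-20,-5,0],0],[[0,-20,0],0],[[0,-35,0],0],[[0,-45,0],0],[[0,-45,0],0],[[0,-34,0],0],[[0,-16,0],0],[[0,-4.5,0],0]]'
python3 -m handwheel '[[[0,0,0],0],[[0,0,0],0],[[15,0,0],0],[[20,0,0],0],[[12,0,0],0],[[6,0,0],0],[[3,0,0],0],[[2,0,0],0],[[0,0,0],0],[[0,0,0],0]]'
```

```text
clock: 8.45
eef_pos: [644.8, -41.2, 113.6]
eef_rot: [0.016, 1.57, -3.124]
wrist_force: [0.2, -0.1, -0.1]
finger_gap: 44.4
clock: 9.7
eef_pos: [645.2, -42.1, 56.3]
eef_rot: [3.021, 1.57, -0.121]
wrist_force: [0.7, -0.0, -0.8]
finger_gap: 44.7
```

```bash
python3 -m handwheel '[[[0.7,0,0],0],[[0.7,0,0],0],[[0,0,0],0],[[0,0,0],0],[[0,0,0],0],[[0,0,0],0],[[0,0,0],0],[[0,0,0],0],[[0,0,0],0],[[0,0,0],0]]'
python3 - <<'E'
from h import *
s=manip.read_state();print(np.round(s["wrist_force"],2),np.round(s["eef_pos"],1))
c=manip.camera("scene");cv2.imwrite("pics/s1.png",cv2.resize(c["pixels"][150:390,100:420,::-1],(800,600)))
E
```

```text
clock: 10.95
eef_pos: [645.0, -42.1, 54.5]
eef_rot: [0.022, 1.571, -3.119]
wrist_force: [-0.5, -0.6, -0.7]
finger_gap: 44.9
[-0.5  -0.55 -0.71] [645.  -42.1  54.5]
```

View pics/s1.png

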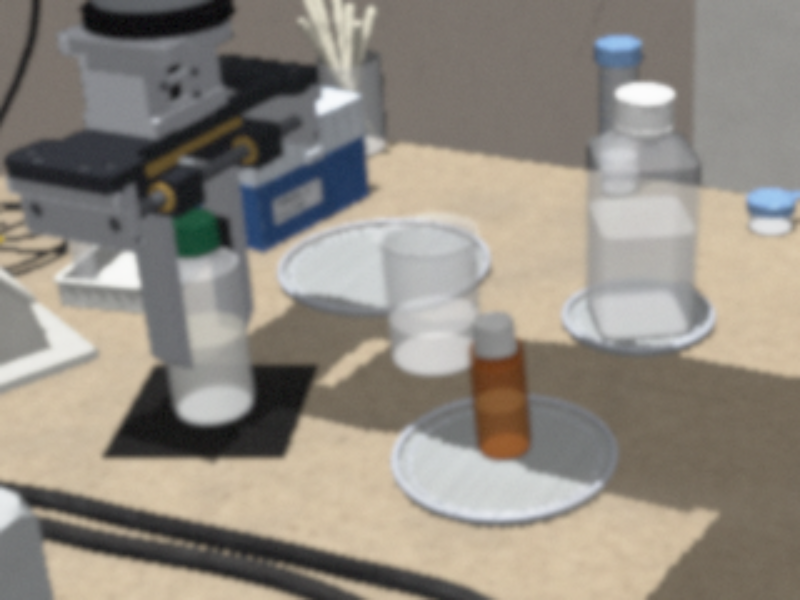

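```bash
python3 -m handwheel '[[[0.5,0,0],0],[[0,0,0],0],[[0,0,0],0],[[0,0,0],0],[[0,0,0],0],[[0,0,0],0],[[0,0,0],0],[[0,0,0],0],[[0,0,0],0],[[0,0,0],0]]' 100
python3 -m handwheel '[[[0,0,0],0],[[0,0,0],0],[[0,0,0],0],[[0,0,0],0],[[-20,0,0],0],[[-40,0,0],0],[[-50,0,0],0],[[-45,0,0],0],[[0,0,0],0],[[0,0,0],0]]' 0
```

```text
clock: 12.25
eef_pos: [645.0, -42.1, 54.1]
eef_rot: [2.03, 1.571, -1.112]
wrist_force: [0.7, -0.2, -1.1]
finger_gap: 57.0
clock: 13.5
eef_pos: [644.7, -42.0, 209.1]
eef_rot: [-0.196, 1.571, 2.945]
wrist_force: [-0.1, -0.7, -0.3]
finger_gap: 93.7
```

```bash
python3 -m handwheel '[[[-6,16,15],0],[[0,34,33],0],[[0,42,40],0],[[0,42,40],0],[[0,36,35],0],[[0,22,21.7],0],[[0,0,0],-0.145],[[0,0,0],-0.145],[[0,0,0],-0.145],[[0,0,0],-0.145]]'
python3 - <<'E'
from h import *
s=manip.read_state();print(np.round(s["joints"],2),np.round(s["eef_pos"],1),s["eef_rot"])
c=cap("bottle_large","wrist",153); w=world(c); cv2.imwrite("pics/w2.png",c["pixels"][...,::-1])
m=manip.cut_out("bottle_large","wrist")[0]["region"]&(abs(w[...,2]-113)<7); v,u=np.nonzero(m)
print(m.sum(),cv2.minAreaRect(ray(c,np.c_[u,v],111)[:,:2].astype(np.float32)))
M=R.from_euler('xyz',s["eef_rot"]).as_matrix();print(np.round(M,3), np.degrees(np.arctan2(M[1,1],M[0,1])))
cap("bottle_medium","top",121.5)
E
```

```text
clock: 14.75
eef_pos: [459.8, -233.8, 213.9]
eef_rot: [-1.123, 1.568, 2.603]
wrist_force: [0.6, -0.0, 0.4]
finger_gap: 94.0
[-0.54  0.23  1.62 -0.    1.3   0.44] [ 459.8 -233.8  213.9] [-1.12275858  1.5684202   2.60333468]
bottle_large wrist 0.73 cap [ 460.8 -233.4] [35.6 35. ] z 153.3
1961 ((461.2695617675781, -234.09884643554688), (63.0904655456543, 61.37627410888672), 33.503543853759766)
[[-0.002  0.552 -0.834]
 [ 0.001 -0.834 -0.552]
 [-1.    -0.002  0.001]] -56.51064496411867
bottle_medium top 0.9 cap [642.5 -46.8] [27.4 27.7] z 121.4
```

View pics/w2.png

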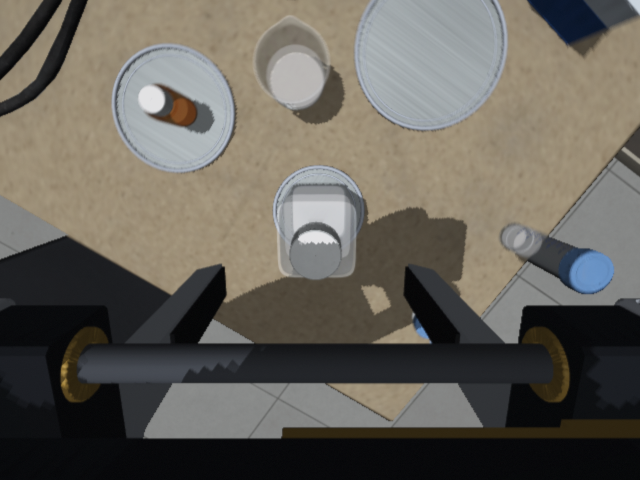

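```bash
python3 -m handwheel '[[[15,0,-0.7],0],[[25,0,0],0],[[30,0,0],0],[[28,0,0],0],[[18,0,0],0],[[9,0,0],0],[[4,0,0],0],[[0,0,0],0],[[0,0,0],0],[[0,0,0],0]]' 0 35
python3 -m handwheel '[[[0,0,0],0],[[0,0,0],0],[[0,0,0],0],[[0,0,0],0],[[0,0,0],0],[[0,0,0],0],[[0,0,0],0],[[0,0,0],0],[[0,0,0],0],[[0,0,0],0]]' 255 35
```

```text
clock: 16.25
eef_pos: [461.0, -233.7, 86.5]
eef_rot: [2.023, 1.57, -0.538]
wrist_force: [0.5, 0.1, 0.3]
finger_gap: 94.3
clock: 17.5
eef_pos: [460.9, -233.6, 86.0]
eef_rot: [2.681, 1.571, 0.119]
wrist_force: [0.0, -0.7, -0.3]
finger_gap: 60.4
```

```bash
python3 -m handwheel '[[[-10,0,0],0],[[-20,0,0],0],[[-20,0,0],0],[[-10,0,0],0],[[0,0,0],0.1],[[0,0,0],0.146],[[0,0,0],0.146],[[0,0,0],0.12],[[0,0,0],0.073],[[0,0,0],0]]'
python3 -m handwheel '[[[0,0,-10],0],[[0,0,-25],0],[[0,1,-35],0],[[0,2,-40],0],[[0,2.7,-38],0],[[0,0,-25],0],[[0,0,-12],0],[[0,0,-5.5],0],[[0,0,0],0],[[0,0,0],0]]'
python3 - <<'E'
from h import *
s=manip.read_state();print(np.round(s["joints"],2),np.round(s["eef_pos"],1),s["finger_gap"])
cap("bottle_large","wrist",214)
c=manip.camera("scene");cv2.imwrite("pics/s2.png",cv2.resize(c["pixels"][120:360,100:420,::-1],(800,600)))
E
```

```text
clock: 18.75
eef_pos: [460.7, -233.6, 145.9]
eef_rot: [-0.536, 1.57, 2.601]
wrist_force: [-0.1, 0.1, -2.5]
finger_gap: 60.5
clock: 20.0
eef_pos: [651.0, -240.4, 146.1]
eef_rot: [-0.216, 1.571, 2.921]
wrist_force: [0.1, 0.2, -2.3]
finger_gap: 60.7
[-0.41  0.68  1.12 -0.    1.33  1.17] [ 651.  -240.4  146.1] 60.73521968498195
bottle_large wrist 0.91 cap [ 650.7 -238.4] [36.4 32.9] z 213.2
```

View pics/s2.png

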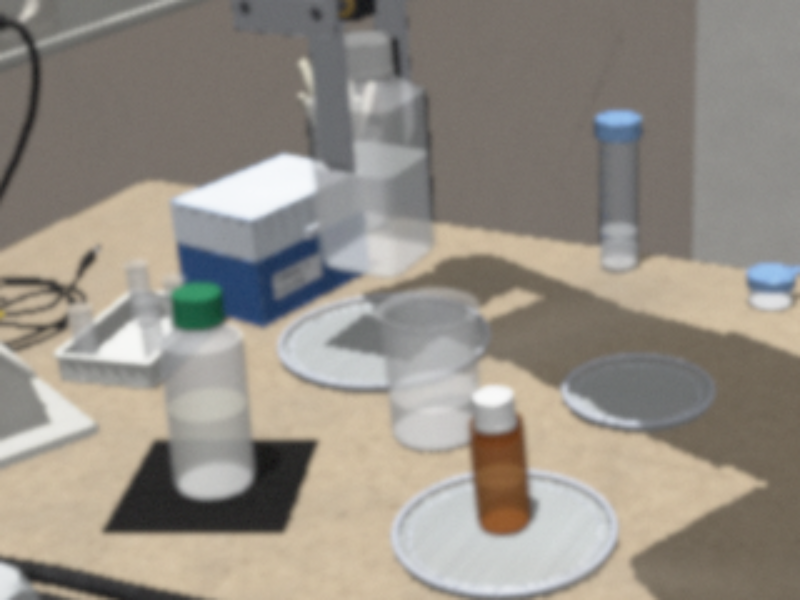

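```bash
python3 -m handwheel '[[[10,-1,0],0],[[18,0,0],0],[[15,0,0],0],[[9,0,0],0],[[4,0,0],0],[[2.5,0,0],0],[[0.5,0,0],0],[[0,0,0],0],[[0,0,0],0],[[0,0,0],0]]'
python3 - <<'E'
from cell import manip
s=manip.read_state();print(s["wrist_force"],s["eef_pos"])
E
```

```text
clock: 21.4
eef_pos: [651.4, -239.3, 87.2]
eef_rot: [2.854, 1.571, -0.293]
wrist_force: [-0.6, -0.7, -1.3]
finger_gap: 60.3
[-0.59542449 -0.69301989 -1.34081795] [ 651.37137529 -239.32276401   87.18805988]
```

```bash
python3 -m handwheel '[[[0.5,0,0],0],[[0.5,0,0],0],[[0.3,0,0],0],[[0,0,0],0],[[0,0,0],0],[[0,0,0],0],[[0,0,0],0],[[0,0,0],0],[[0,0,0],0],[[0,0,0],0]]'
python3 -m handwheel '[[[0,0,0],0],[[0,0,0],0],[[0,0,0],0],[[0,0,0],0],[[0,0,0],0],[[0,0,0],0],[[0,0,0],0],[[0,0,0],0],[[0,0,0],0],[[0,0,0],0]]' 0
python3 -m handwheel '[[[-10,0,0],0],[[-25,0,0],0],[[-40,0,0],0],[[-40,0,0],0],[[-15,0,0],0],[[0,0,0],0],[[0,0,0],0],[[0,0,0],0],[[0,0,0],0],[[0,0,0],0]]'
python3 - <<'E'
from h import *
cap("bottle_large","wrist",153)
c=manip.camera("wrist")
for d in manip.cut_out("tray_large","wrist")[:1]:
    v,u=np.nonzero(d["region"]);p=ray(c,np.c_[u,v],5)[:,:2];print(d["confidence"],p.min(0),p.max(0))
E
```

```text
clock: 22.65
eef_pos: [651.5, -239.4, 86.1]
eef_rot: [2.846, 1.57, -0.3]
wrist_force: [-0.9, -0.2, 5.3]
finger_gap: 60.9
clock: 23.9
eef_pos: [651.3, -239.3, 85.7]
eef_rot: [2.751, 1.571, -0.396]
wrist_force: [-0.6, 0.1, -0.1]
finger_gap: 94.4
clock: 25.15
eef_pos: [651.3, -239.3, 215.4]
eef_rot: [-0.404, 1.57, 2.733]
wrist_force: [0.1, 0.0, 0.7]
finger_gap: 94.0
bottle_large wrist 0.63 cap [ 651.3 -237.7] [35.5 34.7] z 153.2
0.58 [ 594.79548859 -312.34483291] [ 725.18229006 -166.71701014]
```

```bash
python3 -m handwheel '[[[0,-15,15],0],[[0,-32,33],0],[[0,-42,43],0],[[0,-42,43],0],[[0,-28,29],0],[[0,-12.3,11.8],0],[[10,0,0],0],[[20,0,0],0],[[20,0,0],0],[[0,0,0],0]]'
python3 - <<'E'
from h import *
s=manip.read_state();print(np.round(s["joints"],2),np.round(s["eef_pos"],1))
c=cap("bottle_small","wrist",81)
for d in manip.cut_out("tray_medium","wrist")[:1]:
    v,u=np.nonzero(d["region"]);p=ray(c,np.c_[u,v],5)[:,:2];print(d["confidence"],p.min(0),p.max(0))
cv2.imwrite("pics/w3.png",c["pixels"][...,::-1])
cap("bottle_small","top",81); cap("bottle_medium","top",121.5); cap("bottle_large","top",153)
E
```

```text
clock: 26.6
eef_pos: [477.4, -67.8, 163.9]
eef_rot: [-0.194, 1.567, 2.941]
wrist_force: [-0.6, 0.5, -0.3]
finger_gap: 94.0
[-0.22  0.2   1.77 -0.    1.17  1.36] [477.4 -67.8 163.9]
bottle_small wrist 0.86 cap [479.2 -67.7] [20.9 20.9] z 80.8
0.65 [ 410.23401401 -119.40914307] [530.49998647   1.36098209]
bottle_small top 0.63 cap [482.5 -68.4] [ 6.4 19.5] z 80.9
bottle_medium top 0.86 cap [642.4 -46.8] [27.4 27.7] z 121.3
bottle_large top 0.77 cap [ 647.6 -237.5] [35.5 34.4] z 153.5
```

View pics/w3.png

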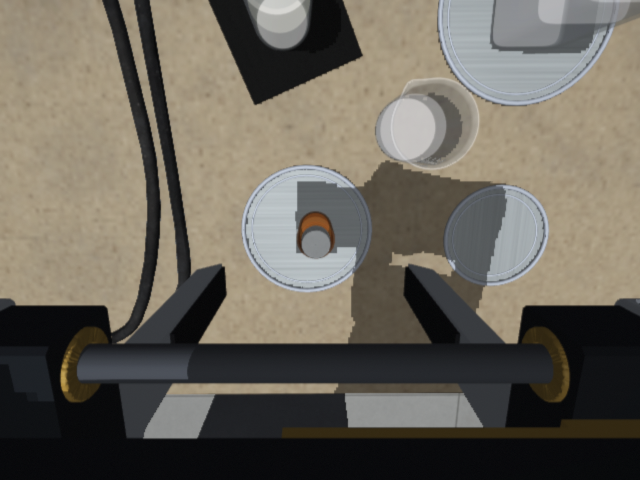

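```bash
python3 -m handwheel '[[[15,0,-1],0],[[25,0,0],0],[[30,0,0],0],[[28,0,0],0],[[18,0,0],0],[[9,0,0],0],[[4,0,0],0],[[1,0,0],0],[[0,0,0],0],[[0,0,0],0]]' 0 12
python3 -m handwheel '[[[0,0,0],0],[[0,0,0],0],[[0,0,0],0],[[0,0,0],0],[[0,0,0],0],[[0,0,0],0],[[0,0,0],0],[[0,0,0],0],[[0,0,0],0],[[0,0,0],0]]' 255 12
```

```text
clock: 28.3
eef_pos: [478.6, -67.2, 36.1]
eef_rot: [2.949, 1.57, -0.198]
wrist_force: [0.5, -0.1, -0.7]
finger_gap: 93.8
clock: 29.55
eef_pos: [478.4, -67.1, 35.7]
eef_rot: [-0.471, 1.571, 2.666]
wrist_force: [0.9, -1.2, -0.5]
finger_gap: 29.4
```

```bash
python3 -m handwheel '[[[-10,0,0],0],[[-25,0,0],0],[[-25,0,0],0],[[0,15,1],0],[[0,30,3],0],[[0,40,4],0],[[0,40,4],0],[[0,27,2],0],[[0,12,1],0],[[0,4,0],0]]'
python3 -m handwheel '[[[0,0,0],0],[[10,0,0],0],[[20,0,0],0],[[15,0,0],0],[[8,0,0],0],[[4,0,0],0],[[2,0,0],0],[[0,0,0],0],[[0,0,0],0],[[0,0,0],0]]'
python3 - <<'E'
from h import *
s=manip.read_state();print(s["wrist_force"],np.round(s["eef_pos"],1))
c=manip.camera("wrist"); w=world(c); d=manip.cut_out("tray_small","wrist")[0]
v,u=np.nonzero(d["region"]);p=ray(c,np.c_[u,v],5)[:,:2];print(d["confidence"],p.min(0),p.max(0),p.min(0)/2+p.max(0)/2)
cv2.imwrite("pics/w4.png",c["pixels"][...,::-1])
E
```

```text
clock: 30.8
eef_pos: [462.2, -235.4, 95.2]
eef_rot: [-0.602, 1.57, 2.534]
wrist_force: [-0.1, -0.1, -1.0]
finger_gap: 29.0
clock: 32.05
eef_pos: [462.6, -235.1, 37.0]
eef_rot: [2.644, 1.57, -0.503]
wrist_force: [-0.5, 0.5, -0.5]
finger_gap: 29.2
[-0.52044074  0.54506941 -0.47173624] [ 462.6 -235.1   37. ]
0.67 [ 419.27006197 -283.43985598] [ 512.16194452 -186.1535675 ] [ 465.71600325 -234.79671174]
```

View pics/w4.png

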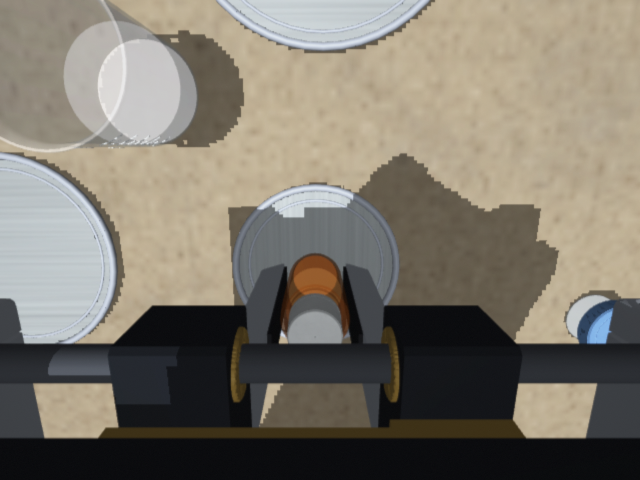

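```bash
python3 -m handwheel '[[[0,0,-1],0],[[0.5,0,0],0],[[0.5,0,0],0],[[0.3,0,0],0],[[0,0,0],0],[[0,0,0],0],[[0,0,0],0],[[0,0,0],0],[[0,0,0],0],[[0,0,0],0]]'
python3 -m handwheel '[[[0,0,0],0],[[0,0,0],0],[[0,0,0],0],[[0,0,0],0],[[0,0,0],0],[[0,0,0],0],[[0,0,0],0],[[0,0,0],0],[[0,0,0],0],[[0,0,0],0]]' 0
python3 -m handwheel '[[[-10,0,0],0],[[-25,0,0],0],[[-40,0,0],0],[[-40,0,0],0],[[-25,0,0],0],[[-30,0,0],0],[[0,0,0],0],[[0,0,0],0],[[0,0,0],0],[[0,0,0],0]]'
python3 - <<'E'
from h import *
c=cap("bottle_small","wrist",81);d=manip.cut_out("tray_small","wrist")[0]
v,u=np.nonzero(d["region"]);p=ray(c,np.c_[u,v],5)[:,:2];print(d["confidence"],p.min(0),p.max(0),p.min(0)/2+p.max(0)/2)
E
```

```text
clock: 33.4
eef_pos: [463.6, -235.1, 35.7]
eef_rot: [2.687, 1.571, -0.46]
wrist_force: [-2.1, 0.6, 6.3]
finger_gap: 28.7
clock: 34.65
eef_pos: [463.5, -235.1, 35.5]
eef_rot: [0.662, 1.571, -2.485]
wrist_force: [-0.2, -0.1, -0.0]
finger_gap: 93.9
clock: 35.9
eef_pos: [463.4, -235.0, 204.8]
eef_rot: [-0.501, 1.57, 2.636]
wrist_force: [-0.1, 0.3, 0.7]
finger_gap: 94.2
bottle_small wrist 0.97 cap [ 464.2 -234.8] [21.4 20.8] z 80.7
0.82 [ 416.04389825 -283.22732751] [ 511.71860688 -187.78875148] [ 463.88125257 -235.5080395 ]
```

```bash
python3 -m handwheel '[[[-5,-15,-15],0],[[0,-33,-32],0],[[0,-42,-41],0],[[0,-42,-41],0],[[0,-34,-31],0],[[0,-17,-16],0],[[0,-5.5,-5.6],0],[[0,0,0],0],[[0,0,0],0],[[0,0,0],0]]' 0 20
python3 - <<'E'
from h import *
s=manip.read_state();print(np.round(s["joints"],2),np.round(s["eef_pos"],1))
c=cap("bottle_medium","wrist",121.5); cv2.imwrite("pics/w5.png",c["pixels"][...,::-1])
E
```

```text
clock: 37.3
eef_pos: [645.8, -48.2, 210.7]
eef_rot: [2.901, 1.57, -0.247]
wrist_force: [-0.1, -0.0, -0.6]
finger_gap: 94.1
[-0.13  0.53  1.22 -0.    1.4   1.45] [645.8 -48.2 210.7]
bottle_medium wrist 0.82 cap [646.1 -46.2] [27.5 26.6] z 121.0
```

View pics/w5.png

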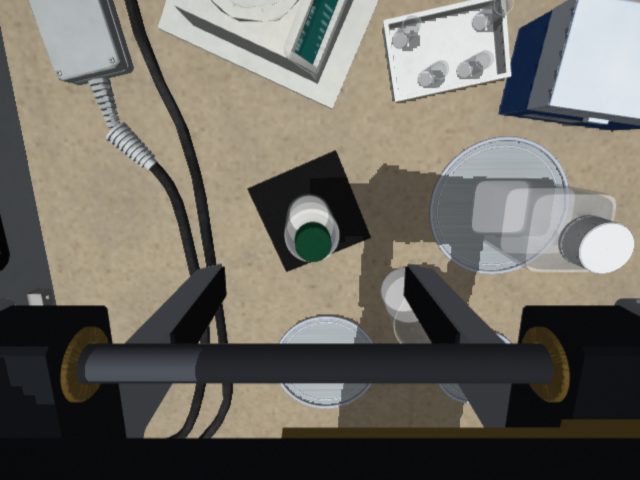

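```bash
python3 -m handwheel '[[[10,-1.5,0],0],[[25,0,0],0],[[30,0,0],0],[[30,0,0],0],[[28,0,0],0],[[18,0,0],0],[[9,0,0],0],[[5,0,0],0],[[1,0,0],0],[[0,0,0],0]]' 0 20
python3 -m handwheel '[[[0,0,0],0],[[0,0,0],0],[[0,0,0],0],[[0,0,0],0],[[0,0,0],0],[[0,0,0],0],[[0,0,0],0],[[0,0,0],0],[[0,0,0],0],[[0,0,0],0]]' 255 20
```

```text
clock: 38.65
eef_pos: [646.4, -46.0, 55.1]
eef_rot: [3.036, 1.57, -0.111]
wrist_force: [0.1, 0.1, 0.8]
finger_gap: 93.9
clock: 39.9
eef_pos: [646.1, -46.0, 54.5]
eef_rot: [-1.296, 1.571, 1.841]
wrist_force: [0.2, 0.9, -0.4]
finger_gap: 44.4
```

```bash
python3 -m handwheel '[[[-10,0,0],0],[[-25,0,0],0],[[-25,0,0],0],[[0,1,15],0],[[0,2,32],0],[[0,4,42],0],[[0,4,42],0],[[0,2,27],0],[[0,0,13],0],[[0,0,5],0]]'
python3 -m handwheel '[[[0,0,0],0],[[10,0,0],0],[[20,0,0],0],[[15,0,0],0],[[8,0,0],0],[[4,0,0],0],[[2,0,0],0],[[0,0,0],0],[[0,0,0],0],[[0,0,0],0]]'
python3 - <<'E'
from h import *
s=manip.read_state();print(s["wrist_force"],np.round(s["eef_pos"],1))
c=manip.camera("wrist"); d=manip.cut_out("tray_medium","wrist")[0]
v,u=np.nonzero(d["region"]);p=ray(c,np.c_[u,v],5)[:,:2];print(d["confidence"],p.min(0),p.max(0),p.min(0)/2+p.max(0)/2)
E
```

```text
clock: 41.15
eef_pos: [470.2, -58.1, 115.0]
eef_rot: [2.938, 1.57, -0.209]
wrist_force: [0.4, 0.7, -1.8]
finger_gap: 44.7
clock: 42.4
eef_pos: [470.2, -58.1, 55.7]
eef_rot: [2.939, 1.57, -0.208]
wrist_force: [0.4, 0.5, -1.0]
finger_gap: 44.7
[ 0.42162855  0.52485782 -1.01374979] [470.2 -58.1  55.7]
0.75 [ 444.89238435 -120.01184624] [530.8299565    1.35757898] [487.86117042 -59.32713363]
```

```bash
python3 -m handwheel '[[[0.5,0.5,0],0],[[0.5,0.5,0],0],[[0.5,0,0],0],[[0.3,0,0],0],[[0,0,0],0],[[0,0,0],0],[[0,0,0],0],[[0,0,0],0],[[0,0,0],0],[[0,0,0],0]]'
python3 -m handwheel '[[[0,0,0],0],[[0,0,0],0],[[0,0,0],0],[[0,0,0],0],[[0,0,0],0],[[0,0,0],0],[[0,0,0],0],[[0,0,0],0],[[0,0,0],0],[[0,0,0],0]]' 0
python3 -m handwheel '[[[-10,0,0],0],[[-25,0,0],0],[[-40,0,0],0],[[-40,0,0],0],[[-35,0,0],0],[[-10,0,0],0],[[0,0,0],0],[[0,0,0],0],[[0,0,0],0],[[0,0,0],0]]'
python3 - <<'E'
from h import *
c=cap("bottle_medium","wrist",121);d=manip.cut_out("tray_medium","wrist")[0]
v,u=np.nonzero(d["region"]);p=ray(c,np.c_[u,v],5)[:,:2];print(d["confidence"],p.min(0),p.max(0),p.min(0)/2+p.max(0)/2)
E
```

```text
clock: 43.75
eef_pos: [470.3, -59.1, 54.3]
eef_rot: [2.955, 1.57, -0.192]
wrist_force: [-2.1, 1.3, 9.5]
finger_gap: 44.8
clock: 45.0
eef_pos: [470.1, -59.1, 53.6]
eef_rot: [-1.18, 1.571, 1.956]
wrist_force: [-0.4, -0.3, -0.5]
finger_gap: 94.3
clock: 46.25
eef_pos: [469.9, -59.1, 213.1]
eef_rot: [-0.204, 1.57, 2.932]
wrist_force: [-0.4, 0.1, -1.1]
finger_gap: 94.1
bottle_medium wrist 0.76 cap [469.6 -63. ] [27.1 26.9] z 121.0
0.76 [ 410.77349658 -119.22159236] [530.79797074   0.58894084] [470.78573366 -59.31632576]
```

```bash
python3 - <<'E'
from h import *
a=manip.camera("wrist")["pixels"]; cs=manip.camera("scene"); b=cs["pixels"]
cv2.imwrite("pics/f1.png",np.hstack([cv2.resize(a[120:360,220:420],(400,480)),cv2.resize(b[220:380,240:373],(399,480))])[...,::-1])
for cam in("wrist","scene"):
    c=manip.camera(cam); w=world(c); m=manip.cut_out("bottle_medium",cam)[0]["region"]; q=w[m]
    for z in range(10,125,10):
        s=q[abs(q[:,2]-z)<5]
        if len(s)>8: print(cam,z,len(s),np.round(np.percentile(s[:,:2],[3,50,97],axis=0),1).tolist())
E
```

```text
wrist 10 19 [[485.5, -74.8], [491.5, -61.0], [492.5, -46.8]]
wrist 20 49 [[479.3, -72.5], [489.8, -52.9], [492.3, -38.2]]
wrist 30 54 [[479.7, -74.2], [490.6, -56.0], [492.3, -38.8]]
wrist 40 62 [[478.5, -75.3], [490.2, -54.7], [492.3, -38.5]]
wrist 50 67 [[478.9, -74.6], [490.0, -55.3], [492.1, -39.4]]
wrist 60 69 [[476.9, -74.2], [489.9, -54.4], [492.0, -39.0]]
wrist 70 86 [[477.1, -75.5], [489.8, -56.3], [492.0, -39.4]]
wrist 80 91 [[477.4, -77.4], [489.8, -57.2], [491.9, -40.1]]
wrist 90 724 [[451.3, -82.7], [480.2, -62.9], [491.1, -40.8]]
wrist 100 503 [[459.7, -77.5], [479.3, -54.0], [486.7, -43.2]]
wrist 110 114 [[471.9, -74.0], [480.3, -59.6], [482.6, -49.5]]
wrist 120 1033 [[457.4, -74.5], [469.6, -63.2], [481.3, -51.3]]
scene 10 192 [[444.4, -58.9], [457.3, -39.3], [481.5, -34.7]]
scene 20 244 [[444.1, -60.6], [457.1, -40.1], [482.4, -35.1]]
scene 30 233 [[444.2, -61.9], [455.8, -40.9], [482.4, -35.3]]
scene 40 232 [[444.1, -61.9], [457.6, -40.6], [482.1, -36.1]]
scene 50 244 [[444.0, -62.3], [456.3, -41.5], [483.1, -36.8]]
scene 60 246 [[443.8, -62.1], [456.8, -41.3], [480.6, -36.8]]
scene 70 253 [[444.0, -63.7], [456.4, -42.1], [482.5, -37.4]]
scene 80 253 [[443.8, -62.8], [456.8, -42.6], [482.0, -37.6]]
scene 90 379 [[444.3, -71.7], [457.7, -46.9], [485.9, -39.1]]
scene 100 216 [[451.9, -65.7], [460.4, -51.1], [477.7, -44.9]]
scene 110 163 [[452.7, -64.5], [460.5, -52.0], [475.9, -48.0]]
scene 120 216 [[453.0, -72.7], [464.3, -57.9], [476.3, -49.4]]
```

View pics/f1.png

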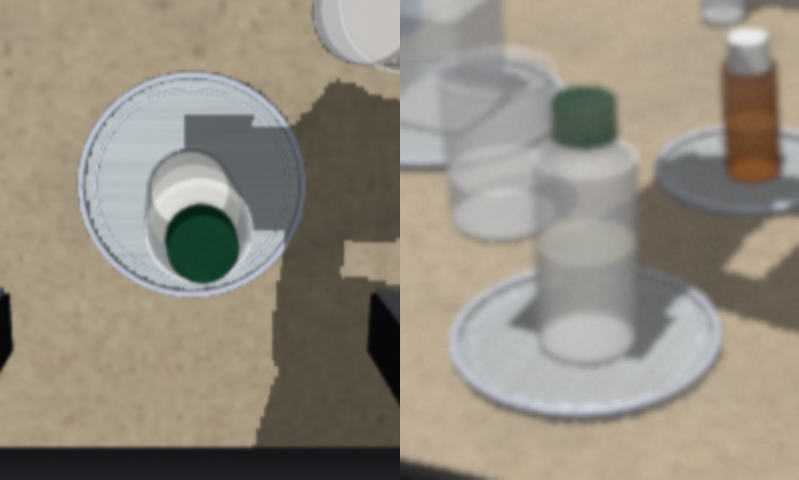

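```bash
python3 - <<'E'
from h import *
c=manip.camera("scene"); w=world(c)
for n,zt in [("bottle_medium",80),("bottle_small",58),("beaker",75),("tube",95),("bottle_large",105)]:
    for d in manip.cut_out(n,"scene")[:1]:
        q=w[d["region"]]; q=q[np.isfinite(q[:,0])&(q[:,2]>12)&(q[:,2]<zt)]
        out=[]
        zs=np.arange(15,zt,6); e=[]
        for z in zs:
            s=q[abs(q[:,2]-z)<4]
            if len(s)>8: e.append([z,*np.percentile(s[:,0],[5,95]),*np.percentile(s[:,1],[50,90])])
        e=np.array(e)
        if len(e)>3: print(n,len(q),"slopes xlo xhi ymed yhi",np.round([np.polyfit(e[:,0],e[:,i],1)[0] for i in range(1,5)],3), "ctr x",np.round(e[:,1:3].mean(),1))
print(cap("bottle_medium","scene",121) is None)
E
```

```text
bottle_medium 1663 slopes xlo xhi ymed yhi [-0.006 -0.047 -0.052 -0.047] ctr x 462.8
bottle_small 526 slopes xlo xhi ymed yhi [ 0.046  0.027  0.001 -0.004] ctr x 456.7
beaker 1545 slopes xlo xhi ymed yhi [-0.115  0.13  -0.3   -0.019] ctr x 555.2
tube 629 slopes xlo xhi ymed yhi [-0.002  0.02  -0.006 -0.009] ctr x 551.7
bottle_large 1927 slopes xlo xhi ymed yhi [-0.254 -0.055  0.002  0.017] ctr x 647.9
bottle_medium scene 0.82 cap [462.2 -55.2] [28.8 32.4] z 119.4
False
```

```bash
python3 - <<'E'
from h import *
c=manip.camera("scene"); now=np.ascontiguousarray(c["pixels"][...,::-1]); old=cv2.imread("pics/scene0.png"); w1=cv2.imread("pics/w1.png"); wc=manip.camera("wrist"); wn=np.ascontiguousarray(wc["pixels"][...,::-1])
def pr(cam,P):
    M=R.from_euler('xyz',cam["orientation"]).as_matrix();q=(np.atleast_2d(P)-cam["xyz"])@M;K=cam["mtx"]
    return np.c_[K[0,2]+K[0,0]*q[:,0]/-q[:,2],K[1,2]-K[1,1]*q[:,1]/-q[:,2]]
def crop(im,cam,x,y,k=4):
    im=cv2.resize(im,None,fx=k,fy=k,interpolation=cv2.INTER_CUBIC); a=np.linspace(0,2*np.pi,60)
    for r,z in((23,3),(23,87),(14,121)):
        p=pr(cam,np.c_[x+r*np.cos(a),y+r*np.sin(a),0*a+z]);cv2.polylines(im,[np.int32(p*k+k/2)],True,(0,0,255),1)
    u,v=np.int32(pr(cam,[[x,y,60]])[0]*k); return im[max(0,v-150):v+150,max(0,u-130):u+130][:300,:260]
w1c=dict(mtx=wc["mtx"],xyz=np.array([710.49458255,-247.82838937,385.41457758]),orientation=np.array([-2.40009836e-01,3.16700637e-05,-1.57147963e+00]))
A=[crop(old,c,643,-244),crop(w1,w1c,646.3,-247)]
B=[crop(now,c,465.5,-59.5),crop(wn,wc,469.6,-63)]
cv2.imwrite("pics/cmp.png",np.vstack([np.hstack(A),np.hstack(B)]))
E
```

```text
(no output)
```

View pics/cmp.png

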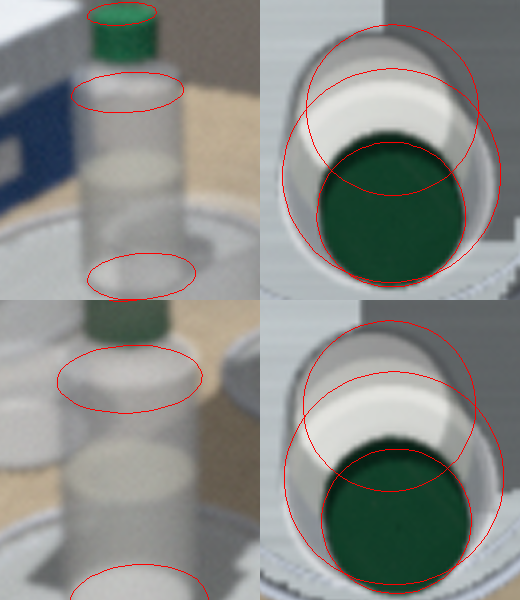

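```bash
python3 - <<'E'
from h import *
c=manip.camera("scene"); w=world(c)
for t in ["bottle_large","bottle_medium","bottle_small","beaker","tube","sample_cup"]:
    for d in manip.cut_out(t,"scene")[:1]:
        q=w[d["region"]]; print(t,round(d["confidence"],2),np.round(np.nanmedian(q,0)),np.round(np.nanpercentile(q,[2,98],axis=0)).tolist())
s=manip.read_state(); print(s["clock"],s["wrist_force"]); print(manip.sign_off())
E
```

```text
bottle_large 0.88 [ 641. -211.   84.] [[617.0, -293.0, 7.0], [704.0, -206.0, 152.0]]
bottle_medium 0.59 [459. -45.  66.] [[444.0, -70.0, 7.0], [484.0, -36.0, 120.0]]
bottle_small 0.69 [ 456. -224.   43.] [[444.0, -328.0, -1.0], [498.0, -219.0, 79.0]]
beaker 0.77 [ 554. -126.   58.] [[531.0, -174.0, 4.0], [585.0, -118.0, 81.0]]
tube 0.67 [ 549. -415.   63.] [[538.0, -441.0, -1.0], [567.0, -408.0, 117.0]]
sample_cup 0.74 [ 425. -393.   19.] [[411.0, -419.0, -0.0], [442.0, -385.0, 24.0]]
47.55 [-0.20595287  0.43796655  0.12990339]
the job is handed in; nothing more can be done
None
```

Each bottle now stands in the tray that suits its size, and I handed the job in at 47.6 s of the 112 s allowed. I parked the middle bottle on the mat, moved the large and then the small bottle into their trays, and brought the middle one back to its own.

- **Centring:** The small bottle's cap is within 1 mm of its tray's centre, and the large one's about 2 mm off. The middle one's cap is about 4 mm off, but its foot looks centred.
- **Lean of the middle bottle:** It shows a slight lean of about 2.5° towards the robot's right (its cap sits about 4 mm that way). The wrist picture from before I first touched it shows the same lean, so I took it as the bottle's own shape and left it. I could not confirm that.
- **Bystanders:** In the last scene picture the beaker, the capped tube and the sample cup are where they started, within measuring error.
- **Forces:** The readings at the end of each move never exceeded about 10 N. The gripper finished open and clear of everything.

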